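Put the moisture-sensitive things away in the dry box

ROBOT

A 6-joint arm with a two-finger parallel gripper is mounted at the origin on a cart in front of the work surface, level with it; the furniture and walls round the work are solid. World frame = base frame: x ahead of the robot, y to its left, z up, the work surface at z = 0. Lengths are in m, angles in rad, forces in N, time in s.
With the tool pointing down it reaches from about 0.375 to 0.9 m from the base axis. Payload 3.1 kg.
Tool frame: the origin (TCP) lies midway between the tips of the shut fingers; the grasp point (between the pads) lies 19 mm behind it; z points along the fingers, x is the direction in which the jaws open and shut, and the axes are right-handed (so a half turn about z gives the same grasp; the last joint's range is limited). The gripper opens to 85 mm and grips with 20 to 120 N. Pads are 22 mm wide; open, the fingers measure 114 mm over their backs; the gripper's body (76 mm by 85 mm) begins 54 mm behind the grasp point. The pads swing forward as they close: fully open they stand 13 mm farther back than shut.
Start: joints at [1.147, 0.527, 1.433, -0, 1.181, -0.178], TCP at [0.151, 0.606, 0.231] pointing down, gripper open.
Joint ranges: [-3.08, 3.08], [-0.75, 2.2], [0.22, 2.44], [-1.43, 4.57], [0, 2.65], [-2.85, 2.85]. Speed limits (rad/s): [2.79, 2.79, 3.14, 3.14, 3.14, 3.14].

INTERFACE

Orientations are given as a unit quaternion [x, y, z, w].
In Python, from station import * gives the robot as it stands.
- The arm moves only by the tool servo_tool, never from a script. Its argument "targets" is a list of rows, each a list of 6 numbers: the shift along the tool's x, y, z in mm, then the turn, a rotation vector about the tool's x, y, z in degrees. A call has 1 to 10 rows; each row is the pose to reach, as a shift and turn from the pose commanded when the call began, along the tool's axes at that moment; what a row does not reach only later rows make up. A row lasts 1/8 s, in which the tool goes at most 62.5 mm and 10.7 degrees, less where a joint would pass 70% of its speed; a pose out of reach is approached as far as the arm can. A call with a gripper value outside its range is refused whole. "gripper" is the finger opening in mm, from 0 to 85.4, set as the call begins (left out, the last holds). The fingers move at their own pace and stop on an object; "newtons" is the grip in N (left out, the last holds). Time passes only in rows, so rows that repeat a pose let the fingers close. It gives the time, the measured TCP pose, the force and the opening at its end, in the units of the state.
- sense(): the state, without advancing time (a new reading comes with each control period).
- snapshot(name): name is "side" or "top"; returns a dict with "color" (400x640x3 uint8, red, green, blue), "vfov" (degrees; the focal length in pixels is half the picture's height over the tangent of half this angle, whatever the lens; pixels are square), "cx", "cy" (the principal point, pixels), "D" ([k1, k2, p1, p2, k3] as OpenCV has them; the pictures are not rectified), "R" (3x3) and "t" (3): a world point X has camera coordinates R X + t. Camera axes: x right, y down, z forward; pixel columns grow to the right and rows downward; lengths in m; the calibration is good to about 2 mm. A picture is of the moment at which its call begins. There is no depth.
- sign_off(): hands the job in, once; it reports no verdict.
The state is a dict: "t": time; "q": joint angles; "qd": joint speeds; "tau": joint torques, N m; "tcp_pos": TCP position; "tool_rot": TCP orientation; "force": force on the tool from outside, world axes, zero at the start; "ft_torque": the same for the moment, N m; "finger_gap": opening from 0.0 (shut) to 1.0 (fully open).
Only numpy, scipy, OpenCV 4.12 (cv2) and the standard library are available. Lean on these libraries where they do the work, as an engineer would, in place of code of your own. Each camera call takes 0.05 s, during which the arm holds its last target. There are 200 camera calls.

TASK

Put the moisture-sensitive things lying on the bench (one or two brown cork sanding blocks, and the grey digital angle gauge if it is there) away in the grey dry box: pull up the black plunger knob to unlock the sliding cover, slide it fully open, and lay the things inside. Then slide the cover fully shut so that the plunger drops home and locks it. The vent must also be set: turn the vent knob until the pointer stands exactly opposite the set mark. Leave the other things on the bench where they are.

Things in the scene. Friction and masses are not known exactly. Their poses are not given: they have to be found in the camera images.
- dry_box: Fixed grey metal dry box, open-topped, 192 x 212 mm outside, rim 58 mm high. Origin: on the bench under its middle; x points away from the robot along the rails (opening direction), y left, z up. Inside 180 (x) by 200 (y) mm, empty, walls 6 mm. In front of it a console 40 mm high (x -176 to -96, y +-100 mm); behind it two rails, y +-115 mm, to x = 284 mm.
- box_floor (a point): Middle of the box's inner floor, 6 mm above the bench; axes as dry_box.
- cover (a joint): Sliding aluminium cover, a flat plate: 0 m when shut, grows as it slides along the box's +x, to 0.175 m fully open (its front edge is then 79 mm behind the middle of the box, so the opening is 169 mm long in x). About 2 N of friction, hard stops at both ends. At 0 the plunger's pin stands in a hole of the right-hand rail.
- cover_front (a point): Middle of the cover's front edge, on its top, 64 mm above the bench. The pin locks the cover at 0 with 2 mm of play, and must be raised about 9 mm to free it. Once off the hole, a released pin just rides on the rail; it drops back into the hole by itself when the cover is slid fully shut and the knob let go.
- plunger (a joint): Spring index plunger that rides on the cover: 0 m when down (locked), up to 0.012 m pulled up. The spring pulls it down with 5 N at 0 and 8 N at 0.012. While it rides on the rail it reads about 0.009.
- plunger_grip (a point): The point to pinch on the plunger: on the axis of its upright black round knob, 26 mm across and 28 mm high, 12 mm below its top and 30 mm above the cover's top. When shut it is at x = -55, y = -103 mm in the dry_box frame; it moves with the cover, which is dragged by this knob.
- vent_knob_grip (a point): The point to pinch on the vent knob: on the upright axis of a black fluted round knob, 38 mm across, 26 mm high, on the left of the console (x = -140, y = 52 mm in the dry_box frame); 11 mm below the knob's top, 18 mm above the console. The box's front wall is 44 mm behind the axis.
- vent_knob (a joint): Angle of the vent knob in rad, growing when it is turned clockwise as seen from above; stops at -1 and 7. Stiff (0.04 N m), stays where left. Each rad moves the pointer 8 mm along the box's +y.
- pointer_tip (a point): Tip of the pointer: a black needle 2.6 mm wide on a small black carriage that runs along y on the white strip of the console, on the robot's side of the strip. Moved only by the vent knob.
- mark_tip (a point): Tip of the set mark: a dark line 2.6 mm wide on a small aluminium block on the far side of the same strip, facing the pointer. It stays where it is; it starts 17 to 43 mm to the left (box +y) of the pointer. The two tips touch when aligned.
- sanding_block_a: Brown cork sanding block, 52 x 94 x 30 mm (x, y, z). Origin: middle of its underside, z up. May be absent.
- sanding_block_b: A second sanding block, the same as sanding_block_a. May be absent.
- angle_gauge: Grey digital angle gauge, a box with rounded top edges, 46 x 66 x 27 mm (x, y, z). Origin: middle of its underside, z up. May be absent.
- red_tin: Bystander: tin can, 75 mm across, 110 mm high, standing behind on the right. Origin: middle of its underside.
- glue_white: Bystander: small white bottle, 27 mm across, 55 mm high, standing among the things on the right. Origin: middle of its underside.

How it is judged:
On the way, in this order (a step that is already met when the one before it is completed fails the run):
1. the plunger knob is pulled up (value of joint plunger above 0.006 m), for 0.1 s.
2. the cover is slid fully open (value of joint cover above 0.16 m), for 0.2 s.
3. all the things that are there lie in the box, let go and at rest, the cover still open (x of sanding_block_a in the frame of dry_box between -0.088 and 0.088 m and y of sanding_block_a in the frame of dry_box between -0.098 and 0.098 m and z of sanding_block_a in the frame of dry_box between -0.005 and 0.045 m and x of sanding_block_b in the frame of dry_box between -0.088 and 0.088 m and y of sanding_block_b in the frame of dry_box between -0.098 and 0.098 m and z of sanding_block_b in the frame of dry_box between -0.005 and 0.045 m and x of angle_gauge in the frame of dry_box between -0.088 and 0.088 m and y of angle_gauge in the frame of dry_box between -0.098 and 0.098 m and z of angle_gauge in the frame of dry_box between -0.005 and 0.045 m and linear speed of each of sanding_block_a, sanding_block_b, angle_gauge below 0.03 m/s and contact force between each of sanding_block_a, sanding_block_b, angle_gauge and the fingers below 0.3 N and value of joint cover above 0.12 m), for 0.2 s.
4. the cover is shut and the plunger has dropped home (x of sanding_block_a in the frame of dry_box between -0.088 and 0.088 m and y of sanding_block_a in the frame of dry_box between -0.098 and 0.098 m and z of sanding_block_a in the frame of dry_box between -0.005 and 0.045 m and x of sanding_block_b in the frame of dry_box between -0.088 and 0.088 m and y of sanding_block_b in the frame of dry_box between -0.098 and 0.098 m and z of sanding_block_b in the frame of dry_box between -0.005 and 0.045 m and x of angle_gauge in the frame of dry_box between -0.088 and 0.088 m and y of angle_gauge in the frame of dry_box between -0.098 and 0.098 m and z of angle_gauge in the frame of dry_box between -0.005 and 0.045 m and value of joint cover below 0.004 m and value of joint plunger below 0.003 m), for 0.2 s.
At the end, for the whole second after the job is handed in: All the things that were there lie inside the box (their origins within its inner walls and less than 45 mm above the bench); the cover is shut within 4 mm and the plunger down within 3 mm; the pointer tip is within 3 mm of the mark tip, seen from above (all of step 4 and horizontal distance between pointer_tip and mark_tip below 0.003 m); the robot touches nothing.
It fails at once if a bystander (tin or bottle) is shifted by more than 3 cm (distance of any of red_tin, glue_white from where it was at the start of the episode above 0.03 m).
Of sanding_block_a, sanding_block_b, angle_gauge only 2 to 3 are there at a start; the rules pass over those that are not, and their reading is None.
At some moment in a run one of angle_gauge may be knocked a few centimetres aside while the robot is not near it.
Once in a run the grip may slacken for a moment while it holds something.
It also fails if it takes over 210 s, if anything falls off the work surface, if the arm or the gripper's body presses on something with over 40 N, if the wrist force passes 120 N, or if a joint passes its speed limit or range.

## Working session

There is one attempt and no reset: what is moved stays moved. The work goes in short steps, Python scripts to look and compute and a tool call to move; the robot and the scene stay as the last step left them, time stands still between calls to the robot, and variables do not carry over. Pictures are saved under pics/ and viewed, about 12 in all and at most 16, crops included, and the job is handed in when it is done.

Besides the shell and the picture viewer there is one more tool, called after "Emit:" as a command line: name --pt "numbers of a row" for each row, then --argument value for the rest. servo_tool: Moves the arm, as the interface text tells. Its arguments: {"type":"object","properties":{"targets":{"type":"array","items":{"type":"array","items":{"type":"number"}}},"gripper":{"type":"number"},"newtons":{"type":"number"}},"required":["targets"]}

```bash
mkdir -p pics; ls
python3 - <<'E'
from station import *
import cv2
s=sense(); print({k:s[k] for k in('t','tcp_pos','tool_rot','force','finger_gap')})
for n in("top","side"):
    d=snapshot(n); cv2.imwrite(f"pics/{n}0.png",cv2.cvtColor(d["color"],cv2.COLOR_RGB2BGR))
    print(n,d["vfov"],d["cx"],d["cy"],d["D"],d["R"],d["t"])
E
```

```text
pics
{'t': 0.0, 'tcp_pos': array([0.15115199, 0.60573373, 0.23033995]), 'tool_rot': array([ 7.88142742e-01,  6.15491559e-01, -9.51530929e-04,  5.03124767e-04]), 'force': array([ 0.09572797, -0.83354763, -0.23641896]), 'finger_gap': 1.000850566235624}
top 50.52180994743401 316.0289733295829 206.0920654936009 [0.00600342 0.         0.         0.         0.        ] [[ 0.02050775 -0.99973147  0.0107894 ]
 [-0.98333521 -0.02211889 -0.18045116]
 [ 0.18064135 -0.00690895 -0.98352477]] [0.14798769 0.57692399 0.82262449]
side 54.11394333109362 311.0181072948614 195.81969721000857 [0.03405702 0.         0.         0.         0.        ] [[ 0.98456611 -0.1746421  -0.01138897]
 [-0.07617126 -0.36901808 -0.92629563]
 [ 0.15756748  0.9128668  -0.37662541]] [-0.52395236  0.18808702  0.66043444]
```

View pics/top0.png

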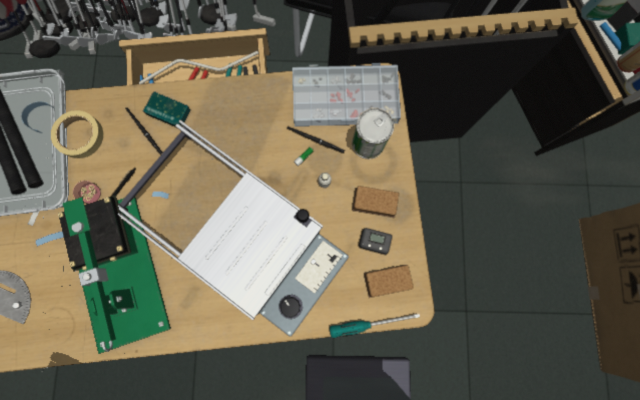

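View pics/side0.png

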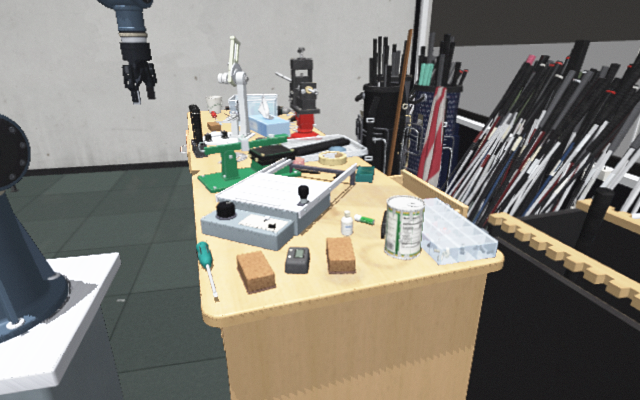

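The top view shows the box with its console near (320,285), the plunger at (302,216), the vent knob at (290,306) and the rails running up-left. The blocks are at (376,201) and (389,280), the gauge at (376,241), the bottle at (324,180) and the tin at (373,135). All three things are present.

```bash
cat > h.py <<'E'
from station import *
import cv2, numpy as np
from scipy.spatial.transform import Rotation as Ro
def cam(d):
    f=d["color"].shape[0]/2/np.tan(np.radians(d["vfov"]/2))
    return np.array([[f,0,d["cx"]],[0,f,d["cy"]],[0,0,1]]),np.array(d["D"]),np.array(d["R"]),np.array(d["t"])
def p2w(d,uv,z):
    K,D,R,t=cam(d)
    n=cv2.undistortPoints(np.array(uv,float).reshape(-1,1,2),K,D)[:,0]
    r=np.c_[n,np.ones(len(n))]@R; c=-R.T@t
    return c+r*((z-c[2])/r[:,2])[:,None]
def w2p(d,X):
    K,D,R,t=cam(d)
    return cv2.projectPoints(np.array(X,float).reshape(-1,3),cv2.Rodrigues(R)[0],t,K,D)[0][:,0]
def crop(d,name,u0,v0,u1,v1,k):
    im=cv2.cvtColor(d["color"],cv2.COLOR_RGB2BGR)[v0:v1,u0:u1]
    cv2.imwrite(f"pics/{name}.png",cv2.resize(im,None,fx=k,fy=k,interpolation=cv2.INTER_CUBIC))
def delta(tgt,yaw,s=None):
    """shift mm / rotvec deg, tool axes, to TCP tgt with tool down, tool x at world yaw (mod pi)"""
    s=s or sense(); R0=Ro.from_quat(s["tool_rot"]); best=None
    for a in(yaw,yaw+np.pi):
        Rt=Ro.from_euler('z',a)*Ro.from_euler('x',np.pi)
        w=(R0.inv()*Rt).as_rotvec(degrees=True)
        if best is None or np.linalg.norm(w)<np.linalg.norm(best): best=w
    return np.round(R0.inv().apply(np.array(tgt)-s["tcp_pos"])*1000,1),np.round(best,1)
E
python3 - <<'E'
from h import *
d=snapshot("top"); crop(d,"c1",170,160,420,345,3.2)
K,D,R,t=cam(d); print(-R.T@t)
hsv=cv2.cvtColor(d["color"],cv2.COLOR_RGB2HSV)
for (u,v) in((376,201),(389,280),(376,241)): print(d["color"][v,u],hsv[v,u])
for z,u in((.03,(376,201)),(.03,(389,280)),(.027,(376,241)),(.055,(324,178)),(.11,(375,125)),(.106,(302,216)),(.066,(289,304))): print(u,p2w(d,[u],z)[0].round(3))
E
```

```text
[0.41567478 0.16639235 0.91158147]
[155 118  79] [ 15 125 155]
[161 124  83] [ 16 124 161]
[ 92 100  91] [ 57  23 100]
(376, 201) [0.591 0.033 0.03 ]
(389, 280) [0.427 0.007 0.03 ]
(376, 241) [0.507 0.033 0.027]
(324, 178) [0.633 0.145 0.055]
(375, 125) [0.73  0.046 0.11 ]
(302, 216) [0.544 0.187 0.106]
(289, 304) [0.376 0.209 0.066]
```

View pics/c1.png

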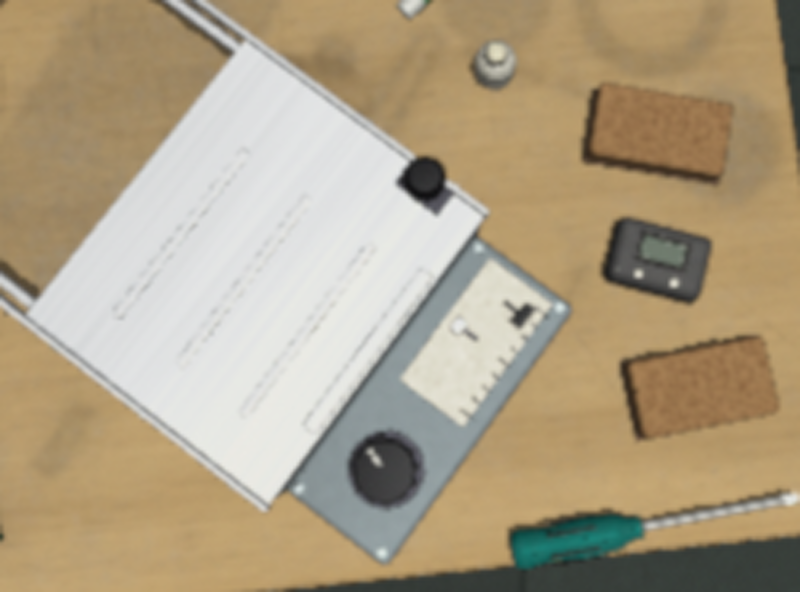

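```bash
cat >> h.py <<'E'
def boxpose(p): return lambda X:(np.atleast_2d(X)@Ro.from_euler('z',p[2]).as_matrix().T+[p[0],p[1],0])
E
python3 - <<'E'
from h import *
from scipy.optimize import least_squares
d=snapshot("top")
c=lambda u,v:(np.array([u,v])+.5)/3.2-.5+[170,160]
P=np.array([[-.176,-.1,.04],[-.176,.1,.04],[-.055,-.103,.106],[-.14,.052,.069]])
U=np.array([c(570,308),c(383,562),c(427,175),c(387,465)])
f=lambda p:(w2p(d,boxpose(p)(P))-U).ravel()
r=least_squares(f,[.5,.25,.8]); p=r.x
print(p.round(4),np.degrees(p[2]).round(2),r.fun.round(2))
np.save("box.npy",p)
inv=lambda w:((w-[p[0],p[1],0])@Ro.from_euler('z',p[2]).as_matrix())
for n,u,z in(("ptr tip",c(507,302),.045),("mark tip",c(474,339),.045),("coverFR",c(488,212),.064),("coverFL",c(267,508),.064)): print(n,(1000*inv(p2w(d,[u],z))).round(1))
B=boxpose(p)
for n,X in(("plunger",[-.055,-.103,.094]),("vent",[-.14,.052,.058]),("opened",[.12,-.103,.094]),("c",[0,0,0]),("floor",[-.0,0,.0])): print(n,B(X).round(4))
# things
im=d["color"]; hsv=cv2.cvtColor(im,cv2.COLOR_RGB2HSV)
for n,u,z,s in(("A",(376,201),.03,1),("B",(389,280),.03,1),("G",(376,241),.027,0)):
    u0,v0=u
    H=hsv[v0-28:v0+28,u0-36:u0+36].astype(int)
    m=((H[...,1]>85)&(H[...,2]<185)&(H[...,2]>110)) if s else (H[...,1]<80)&(H[...,2]<150)
    m=cv2.morphologyEx(m.astype(np.uint8),cv2.MORPH_OPEN,np.ones((3,3)))
    k,l,st,ce=cv2.connectedComponentsWithStats(m); i=l[28,36]
    vv,uu=np.nonzero(l==i) if i else np.nonzero(m)
    w=p2w(d,np.c_[uu+u0-36,vv+v0-28],z)[:,:2].astype(np.float32)
    (cx,cy),wh,a=cv2.minAreaRect(w*1000)
    print(n,np.round((cx,cy),1),np.round(wh,1),round(a,1),len(uu))
E
```

```text
[0.4978 0.2909 0.9416] 53.95 [ 1.64 -0.71  0.09  0.8  -0.26 -0.9  -1.37  0.7 ]
ptr tip [[-139.8  -75.    45. ]]
mark tip [[-137.2  -43.7   45. ]]
coverFR [[ -96.6 -111.4   64. ]]
coverFL [[-99.  113.5  64. ]]
plunger [[0.5487 0.1858 0.094 ]]
vent [[0.3733 0.2083 0.058 ]]
opened [[0.6517 0.3273 0.094 ]]
c [[0.4978 0.2909 0.    ]]
floor [[0.4978 0.2909 0.    ]]
A [593.3  33.2] [119.1 154. ] 1.3 3612
B [421.1   8.4] [ 84.7 147.1] 1.2 1988
G [507.4  34.8] [63.2 43.9] 76.3 610
```

Box pose fits to about 3 mm, with yaw about 54°, and the pointer needs about +31 mm, which is 3.9 rad. I'll do the vent first, in one clockwise turn starting from yaw 141°.

Run:
```python
from h import *
print(delta([.373,.208,.13],np.radians(141)))
```

```text
(array([-332.2,  311.6,  101.1]), array([ -0.1,   0.1, -65. ]))
```

Emit:
servo_tool --pt "-332 312 60 0 0 -65" --pt "-332 312 60 0 0 -65" --pt "-332 312 60 0 0 -65" --pt "-332 312 60 0 0 -65" --pt "-332 312 60 0 0 -65" --pt "-332 312 60 0 0 -65" --pt "-332 312 60 0 0 -65" --pt "-332 312 60 0 0 -65" --pt "-332 312 101 0 0 -65" --pt "-332 312 101 0 0 -65" --gripper 58

```text
t: 1.45
tcp_pos: [0.3721, 0.2074, 0.1286]
tool_rot: [0.335, 0.942, -0.002, -0.003]
force: [0.1, 0.6, 0.7]
finger_gap: 0.683
```

Run:
```python
from h import *
s=sense();print(s["q"].round(3),s["tcp_pos"].round(4),delta([.373,.208,.045],np.radians(141),s))
d=snapshot("top"); crop(d,"v1",230,220,350,340,5)
print(w2p(d,[s["tcp_pos"]]))
```

```text
[ 0.245  0.454  2.014  0.     0.68  -2.214] [0.3721 0.2074 0.1286] (array([-0.6,  1.5, 83.6]), array([-0.3, -0.2, -0.2]))
[[288.0277098  308.06849817]]
```

View pics/v1.png

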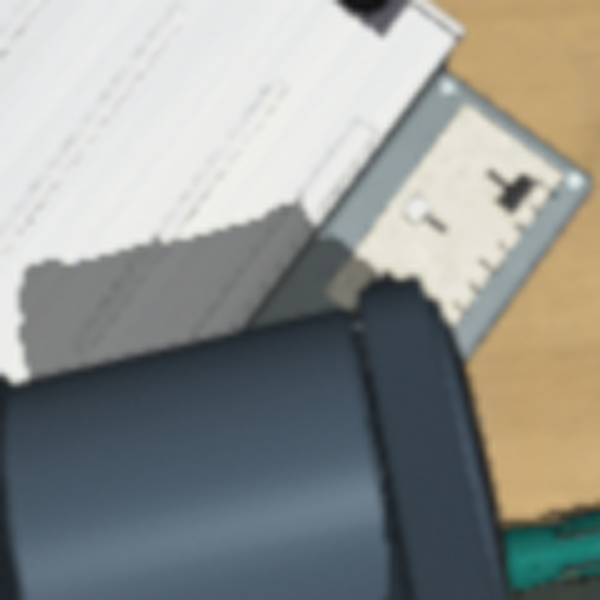

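The arm hides the knob, but the pointer and strip stay visible: pointer tip at crop (490,173), mark tip at crop (443,228). I'll descend and grip.

Emit:
servo_tool --pt "-1 1 50 0 0 0" --pt "-1 1 83 0 0 0" --pt "-1 1 83 0 0 0" --pt "-1 1 83 0 0 0"

```text
t: 2.0
tcp_pos: [0.3758, 0.2096, 0.0487]
tool_rot: [0.333, 0.943, 0.001, 0.001]
force: [-0.3, 0.9, 0.1]
finger_gap: 0.681
```

Emit:
servo_tool --pt "0 0 0 0 0 0" --pt "0 0 0 0 0 0" --pt "0 0 0 0 0 0" --pt "0 0 0 0 0 0" --pt "0 0 0 0 0 0" --pt "0 0 0 0 0 0" --gripper 25 --newtons 50

```text
t: 2.75
tcp_pos: [0.3745, 0.2098, 0.0491]
tool_rot: [0.335, 0.942, 0.001, 0.0]
force: [-3.5, 6.8, 8.2]
finger_gap: 0.426
```

Emit:
servo_tool --pt "0 0 0 0 0 10" --pt "0 0 0 0 0 20" --pt "0 0 0 0 0 30" --pt "0 0 0 0 0 40" --pt "0 0 0 0 0 50" --pt "0 0 0 0 0 60" --pt "0 0 0 0 0 70" --pt "0 0 0 0 0 80" --pt "0 0 0 0 0 90" --pt "0 0 0 0 0 100"

```text
t: 4.0
tcp_pos: [0.3743, 0.2049, 0.0491]
tool_rot: [0.937, 0.35, -0.002, 0.002]
force: [2.2, -28.3, 12.7]
finger_gap: 0.427
```

Emit:
servo_tool --pt "0 0 0 0 0 10" --pt "0 0 0 0 0 20" --pt "0 0 0 0 0 30" --pt "0 0 0 0 0 40" --pt "0 0 0 0 0 50" --pt "0 0 0 0 0 60" --pt "0 0 0 0 0 70" --pt "0 0 0 0 0 80" --pt "0 0 0 0 0 90" --pt "0 0 0 0 0 90"

```text
t: 5.25
tcp_pos: [0.3693, 0.2052, 0.0491]
tool_rot: [0.91, -0.414, -0.004, 0.005]
force: [-5.2, -19.4, 16.7]
finger_gap: 0.423
```

Run:
```python
from h import *
s=sense();print(s["q"].round(3),s["tcp_pos"].round(4),s["force"].round(1),s["ft_torque"].round(2))
d=snapshot("top"); crop(d,"v2",290,220,350,280,10)
```

```text
[ 0.243  0.632  2.068 -0.007  0.453  1.103] [0.3693 0.2052 0.0491] [ -5.2 -19.4  16.7] [-3.11  0.83 -0.05]
```

View pics/v2.png

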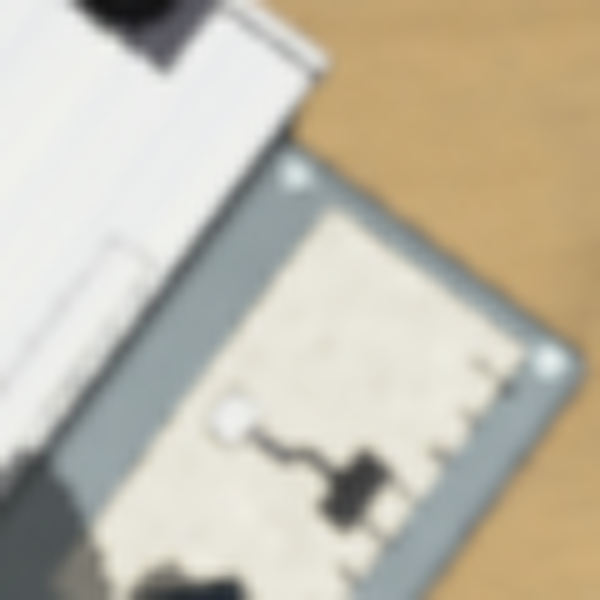

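The needle and mark tips nearly meet at crop (305,452) and (288,457). The needle is about 4 mm short along box +y, so I need roughly 28° more.

Emit:
servo_tool --pt "0 0 0 0 0 10" --pt "0 0 0 0 0 20" --pt "0 0 0 0 0 28" --pt "0 0 0 0 0 28" --pt "0 0 0 0 0 28"

```text
t: 5.92
tcp_pos: [0.3685, 0.2065, 0.0491]
tool_rot: [0.783, -0.622, -0.003, 0.005]
force: [-8.6, -8.9, 16.2]
finger_gap: 0.427
```

Emit:
servo_tool --pt "0 0 0 0 0 0" --pt "0 0 0 0 0 0" --pt "0 0 0 0 0 0" --gripper 56

```text
t: 6.3
tcp_pos: [0.376, 0.2091, 0.0477]
tool_rot: [0.782, -0.623, 0.001, -0.001]
force: [-0.0, -0.3, 0.6]
finger_gap: 0.657
```

Emit:
servo_tool --pt "0 0 -60 0 0 0" --pt "0 0 -110 0 0 0" --pt "0 0 -110 0 0 0"

```text
t: 6.68
tcp_pos: [0.3778, 0.2097, 0.1603]
tool_rot: [0.783, -0.623, 0.003, -0.003]
force: [0.8, 0.6, -0.1]
finger_gap: 0.658
```

Run:
```python
from h import *
s=sense();print(s["q"].round(3),s["tcp_pos"].round(4),s["force"].round(1))
d=snapshot("top"); crop(d,"v3",300,235,340,275,14)
print(delta([.5487,.186,.13],np.radians(54),s),delta([.5487,.186,.13],np.radians(-36),s))
```

```text
[0.247 0.391 1.981 0.    0.761 1.591] [0.3778 0.2097 0.1603] [ 0.8  0.6 -0.1]
(array([  61.5, -160.9,   31.7]), array([-0.5,  0.2, 49. ])) (array([  61.5, -160.9,   31.7]), array([ -0.5,  -0.2, -41. ]))
```

View pics/v3.png

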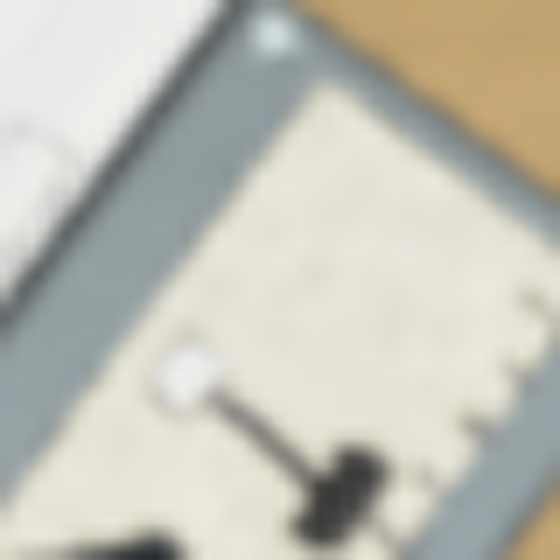

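The needle and the mark now form nearly one line, from crop (220,390) to (310,475), possibly 1–2 mm past alignment. I'll check that at sub-pixel level in a rectified patch.

Run:
```python
from h import *
p=np.load("box.npy"); d=snapshot("top"); g=cv2.cvtColor(d["color"],cv2.COLOR_RGB2GRAY).astype(np.float32)
xs=np.arange(-.160,-.115,.001); ys=np.arange(-.065,-.022,.0005)
X,Y=np.meshgrid(xs,ys,indexing='ij')
uv=w2p(d,boxpose(p)(np.c_[X.ravel(),Y.ravel(),np.full(X.size,.045)])).astype(np.float32).reshape(X.shape+(2,))
I=cv2.remap(g,uv[...,0],uv[...,1],cv2.INTER_CUBIC)
for i in range(0,len(xs),2):
    w=np.clip(np.median(I[i])-25-I[i],0,None)
    if w.max()>15: print(round(xs[i]*1e3),round((w*ys).sum()/w.sum()*1e3,2),int(w.max()), int(w.sum()))
# strip/console edge direction check
```

```text
-158 -43.77 33 209
-156 -44.04 93 2287
-154 -43.89 127 3731
-152 -43.74 134 3977
-150 -43.73 129 3249
-148 -44.17 101 1264
-146 -43.52 77 491
-144 -43.21 67 433
-142 -40.13 67 493
-140 -35.98 86 646
-138 -33.42 127 813
-136 -34.16 106 713
-134 -39.61 60 459
-132 -44.4 57 327
-130 -44.5 41 246
```

Vent is aligned to about 1 mm. Next is the plunger.

Emit:
servo_tool --pt "61 -161 0 0 0 -41" --pt "61 -161 0 0 0 -41" --pt "61 -161 0 0 0 -41" --pt "61 -161 20 0 0 -41" --pt "61 -161 20 0 0 -41" --pt "61 -161 20 0 0 -41"

```text
t: 7.52
tcp_pos: [0.5444, 0.1855, 0.1363]
tool_rot: [0.951, -0.31, -0.001, 0.001]
force: [-0.2, -0.6, 1.2]
finger_gap: 0.653
```

Run:
```python
from h import *
s=sense();print(s["q"].round(3),s["tcp_pos"].round(4),s["force"].round(1),delta([.5487,.186,.076],np.radians(-36),s))
d=snapshot("side"); crop(d,"s1",230,140,370,260,5)
```

```text
[0.134 0.588 1.644 0.    0.913 0.765] [0.5444 0.1855 0.1363] [-0.2 -0.6  1.2] (array([ 3.4, -3.1, 60.3]), array([ 0.1,  0.1, -0.1]))
```

View pics/s1.png

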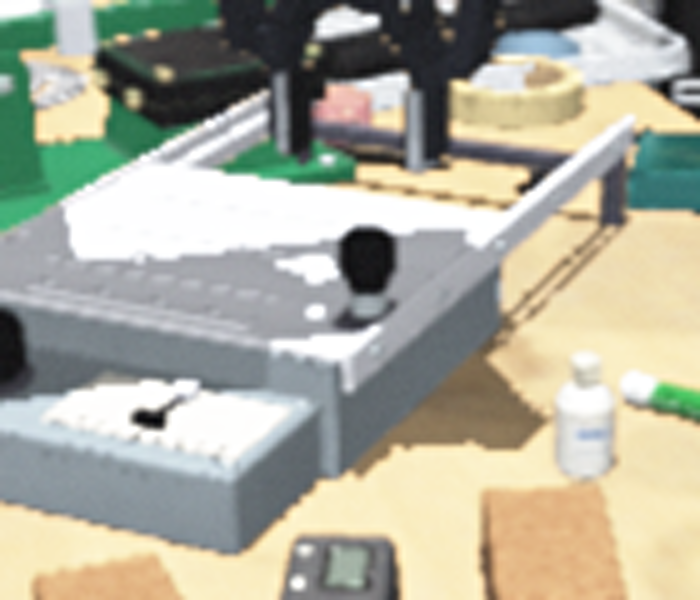

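The fingers, at crop x 295 and 430, straddle the knob at (367,258). I'll descend and grip.

Emit:
servo_tool --pt "3 -3 35 0 0 0" --pt "3 -3 59 0 0 0" --pt "3 -3 59 0 0 0" --pt "3 -3 59 0 0 0"

```text
t: 8.07
tcp_pos: [0.5504, 0.1864, 0.0794]
tool_rot: [0.951, -0.309, 0.001, -0.0]
force: [1.0, 0.3, 0.7]
finger_gap: 0.658
```

Emit:
servo_tool --pt "0 0 0 0 0 0" --pt "0 0 0 0 0 0" --pt "0 0 0 0 0 0" --pt "0 0 0 0 0 0" --pt "0 0 0 0 0 0" --pt "0 0 0 0 0 0" --pt "0 0 0 0 0 0" --gripper 10 --newtons 60

```text
t: 8.95
tcp_pos: [0.5484, 0.1875, 0.0798]
tool_rot: [0.951, -0.31, -0.001, -0.001]
force: [-4.7, 4.5, 7.3]
finger_gap: 0.28
```

Emit:
servo_tool --pt "0 0 -5 0 0 0" --pt "0 0 -11 0 0 0" --pt "0 0 -11 0 0 0" --pt "0 0 -11 0 0 0"

```text
t: 9.45
tcp_pos: [0.5484, 0.1875, 0.0886]
tool_rot: [0.951, -0.31, -0.002, -0.001]
force: [-0.2, 5.1, -7.9]
finger_gap: 0.275
```

Emit:
servo_tool --pt "0 0 -2.5 0 0 0" --pt "0 0 -2.5 0 0 0" --pt "0 -10 -2.5 0 0 0" --pt "0 -25 -2.5 0 0 0" --pt "0 -40 -2.5 0 0 0" --pt "0 -55 -2.5 0 0 0" --pt "0 -55 -2.5 0 0 0"

```text
t: 10.32
tcp_pos: [0.5811, 0.2334, 0.0908]
tool_rot: [0.951, -0.309, -0.002, -0.001]
force: [-5.2, 4.0, -7.6]
finger_gap: 0.277
```

Emit:
servo_tool --pt "0 -15 0 0 0 0" --pt "0 -35 0 0 0 0" --pt "0 -55 0 0 0 0" --pt "0 -75 0 0 0 0" --pt "0 -95 0 0 0 0" --pt "0 -110 0 0 0 0" --pt "0 -118 0 0 0 0" --pt "0 -120 0 0 0 0" --pt "0 -120 0 0 0 0" --pt "0 -120 0 0 0 0"

```text
t: 11.58
tcp_pos: [0.6499, 0.3301, 0.09]
tool_rot: [0.951, -0.309, -0.003, 0.0]
force: [-6.1, 4.3, -7.5]
finger_gap: 0.276
```

Emit:
servo_tool --pt "0 0 1.5 0 0 0" --pt "0 0 1.5 0 0 0" --pt "0 0 1.5 0 0 0"

```text
t: 11.95
tcp_pos: [0.65, 0.3301, 0.0887]
tool_rot: [0.951, -0.309, -0.003, 0.0]
force: [-5.5, 3.0, -7.3]
finger_gap: 0.276
```

Emit:
servo_tool --pt "0 0 0 0 0 0" --pt "0 0 0 0 0 0" --pt "0 0 0 0 0 0" --gripper 56

```text
t: 12.32
tcp_pos: [0.6546, 0.3279, 0.0918]
tool_rot: [0.951, -0.309, 0.002, -0.001]
force: [-0.2, 0.2, 0.3]
finger_gap: 0.659
```

Emit:
servo_tool --pt "0 0 -60 0 0 0" --pt "0 0 -110 0 0 0" --pt "0 0 -110 0 0 0"

```text
t: 12.7
tcp_pos: [0.657, 0.3288, 0.2077]
tool_rot: [0.951, -0.309, 0.006, -0.004]
force: [0.4, 0.5, 0.9]
finger_gap: 0.656
```

Run:
```python
from h import *
np.save("box.npy",[.4966,.2917,.952])
s=sense();print(s["q"].round(3),s["tcp_pos"].round(4),s["force"].round(1))
d=snapshot("top"); crop(d,"t2",170,110,430,310,3)
np.save("t2.npy",d,allow_pickle=True)
```

```text
[ 0.312  0.699  1.158 -0.     1.271  0.941] [0.657  0.3288 0.2077] [0.4 0.5 0.9]
```

View pics/t2.png

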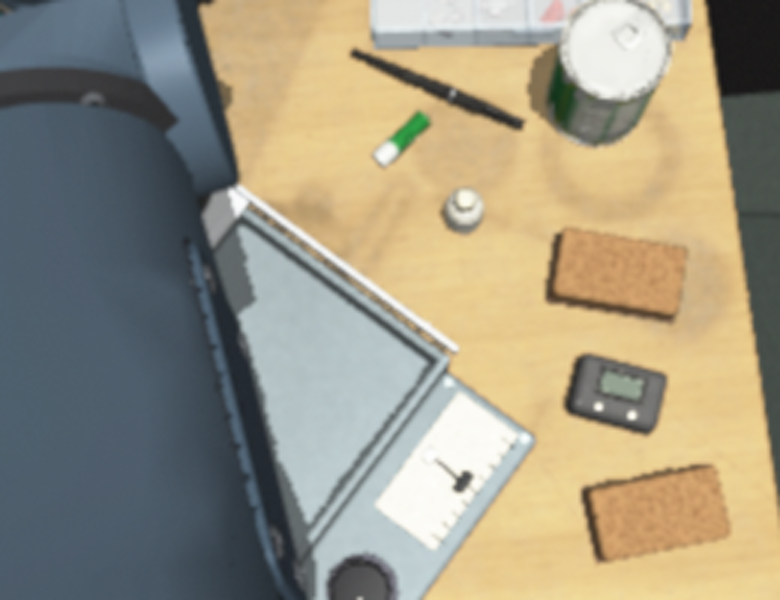

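The cover is fully open. Crop positions: blocks at (620,272) and (658,512), gauge at (617,392), pointer line near (450,468). Now exact poses from the top-face corners.

Run:
```python
from h import *
d=np.load("t2.npy",allow_pickle=True).item()
c=lambda L:(np.array(L)+.5)/3-.5+[170,110]
O={"A":([(567,230),(688,247),(675,317),(555,297)],.03),"B":([(590,489),(716,466),(731,530),(604,557)],.03),"G":([(586,357),(665,374),(652,430),(573,410)],.027)}
for n,(L,z) in O.items():
    w=p2w(d,c(L),z)[:,:2]; e=(w[1]-w[0]+w[2]-w[3])/2; h=(w[3]-w[0]+w[2]-w[1])/2
    print(n,w.mean(0).round(4),"len",np.linalg.norm(e).round(4),np.linalg.norm(h).round(4),"long",np.degrees(np.arctan2(*-e[::-1])).round(1),"short+90",(np.degrees(np.arctan2(*h[::-1]))%180).round(1))
p=np.load("box.npy"); g=cv2.cvtColor(d["color"],cv2.COLOR_RGB2GRAY).astype(np.float32)
xs=np.arange(-.158,-.115,.002); ys=np.arange(-.055,-.030,.0005)
X,Y=np.meshgrid(xs,ys,indexing='ij')
uv=w2p(d,boxpose(p)(np.c_[X.ravel(),Y.ravel(),np.full(X.size,.045)])).astype(np.float32).reshape(X.shape+(2,))
I=cv2.remap(g,uv[...,0],uv[...,1],cv2.INTER_CUBIC)
for i in range(len(xs)):
    w=np.clip(np.median(I[i])-25-I[i],0,None)
    if w.max()>15: print(round(xs[i]*1e3),round((w*ys).sum()/w.sum()*1e3,2),int(w.max()),end=' | ')
s=sense(); print(delta([.592,.034,.10],np.radians(-8),s))
```

```text
A [0.5925 0.0316] len 0.0861 0.0504 long 82.4 short+90 169.6
B [0.4273 0.0057] len 0.0888 0.0453 long 102.1 short+90 12.0
G [0.5076 0.0332] len 0.0564 0.0394 long 78.0 short+90 166.4
-158 -43.59 18 | -156 -43.26 19 | -150 -43.55 41 | -148 -43.25 75 | -146 -43.43 67 | -144 -43.71 53 | -142 -43.83 54 | -140 -44.08 53 | -138 -44.33 51 | -136 -44.48 46 | -134 -44.5 47 | -132 -44.36 35 | -130 -44.55 20 | (array([121.6, 275.4, 103.2]), array([ -0.3,  -0.4, -28. ]))
```

Vent offset is about 1 mm, so it's good. Next, block A.

Emit:
servo_tool --pt "122 275 60 0 0 -28" --pt "122 275 60 0 0 -28" --pt "122 275 60 0 0 -28" --pt "122 275 60 0 0 -28" --pt "122 275 60 0 0 -28" --pt "122 275 103 0 0 -28" --pt "122 275 103 0 0 -28" --pt "122 275 103 0 0 -28" --gripper 80

```text
t: 13.75
tcp_pos: [0.5899, 0.0339, 0.0974]
tool_rot: [0.998, -0.07, -0.0, -0.0]
force: [-0.3, 0.3, 0.6]
finger_gap: 0.937
```

Run:
```python
from h import *
s=sense();print(s["q"].round(3),s["tcp_pos"].round(4),s["force"].round(1),delta([.592,.033,.003],np.radians(-8),s))
d=snapshot("side"); crop(d,"s2",280,200,400,290,5)
```

```text
[-0.132  0.661  1.629  0.     0.851  0.008] [0.5899 0.0339 0.0974] [-0.3  0.3  0.6] (array([ 2.3,  0.6, 94.4]), array([-0.,  0.,  0.]))
```

View pics/s2.png

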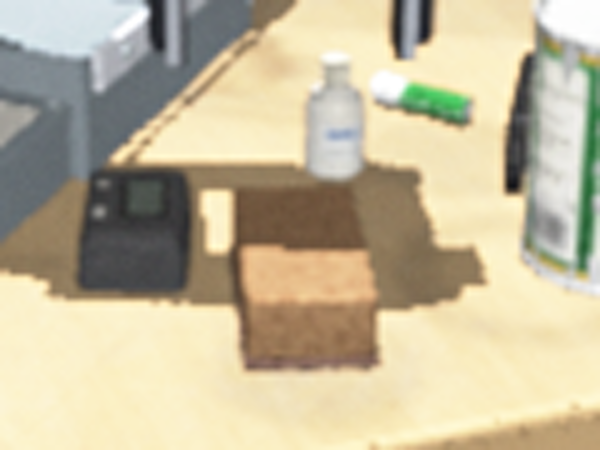

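The gripper is above block A (crop (305,300)). The gauge is close on its near side, so I'll narrow the jaws to 66 mm before descending.

Emit:
servo_tool --pt "3 1 20 0 0 0" --pt "3 1 50 0 0 0" --pt "3 1 82 0 0 0" --pt "3 1 82 0 0 0" --pt "3 1 82 0 0 0" --gripper 66

```text
t: 14.42
tcp_pos: [0.5932, 0.0323, 0.0158]
tool_rot: [0.998, -0.07, 0.001, 0.0]
force: [0.7, 0.1, 0.8]
finger_gap: 0.769
```

Emit:
servo_tool --pt "0 0 12 0 0 0" --pt "0 0 12 0 0 0"

```text
t: 14.68
tcp_pos: [0.5923, 0.0322, 0.0032]
tool_rot: [0.998, -0.07, -0.0, -0.0]
force: [-0.3, -0.2, 0.5]
finger_gap: 0.773
```

Emit:
servo_tool --pt "0 0 0 0 0 0" --pt "0 0 0 0 0 0" --pt "0 0 0 0 0 0" --pt "0 0 0 0 0 0" --pt "0 0 0 0 0 0" --gripper 40 --newtons 60

```text
t: 15.3
tcp_pos: [0.5931, 0.032, 0.0039]
tool_rot: [0.998, -0.07, 0.001, 0.0]
force: [1.2, 0.1, 5.6]
finger_gap: 0.598
```

Emit:
servo_tool --pt "0 0 -50 0 0 0" --pt "0 0 -100 0 0 0" --pt "0 0 -130 0 0 0" --pt "0 0 -130 0 0 0"

```text
t: 15.8
tcp_pos: [0.594, 0.032, 0.1354]
tool_rot: [0.998, -0.07, 0.002, 0.0]
force: [0.6, -0.9, -0.4]
finger_gap: 0.595
```

Run:
```python
from h import *
p=np.load("box.npy"); B=boxpose(p); s=sense(); print(s["q"].round(3),s["force"].round(1))
for n,X,y in(("A",[-.040,-.045,.13],0),("B",[-.005,.053,.13],90),("G",[.032,-.045,.13],0)):
    print(n,B(X).round(4),delta(B(X)[0],p[2]+np.radians(y),s))
```

```text
[-0.134  0.608  1.6   -0.     0.929  0.006] [ 0.6 -0.9 -0.4]
A [[0.5101 0.233  0.13  ]] (array([-111.1, -187.4,    4.9]), array([  0.2,  -0.3, -62.6]))
B [[0.4505 0.3184 0.13  ]] (array([-182. , -263.6,    4.5]), array([-0.1, -0.3, 27.4]))
G [[0.5518 0.2917 0.13  ]] (array([ -78. , -251.3,    5. ]), array([  0.2,  -0.3, -62.6]))
```

Emit:
servo_tool --pt "-111 -187 0 0 0 -62" --pt "-111 -187 0 0 0 -62" --pt "-111 -187 0 0 0 -62" --pt "-111 -187 0 0 0 -62" --pt "-111 -187 0 0 0 -62" --pt "-111 -187 0 0 0 -62" --pt "-111 -187 0 0 0 -62" --pt "-111 -187 0 0 0 -62"

```text
t: 16.8
tcp_pos: [0.5081, 0.2325, 0.1322]
tool_rot: [0.892, 0.453, -0.001, -0.0]
force: [0.5, -0.4, -0.1]
finger_gap: 0.594
```

Run:
```python
from h import *
p=np.load("box.npy"); B=boxpose(p); s=sense(); print(s["q"].round(3),s["force"].round(1),s["finger_gap"],s["tcp_pos"])
print(delta(B([-.040,-.045,.014])[0],p[2],s))
d=snapshot("top"); crop(d,"t3",220,160,400,300,4)
```

```text
[ 0.229  0.576  1.689 -0.     0.878 -0.711] [ 0.5 -0.4 -0.1] 0.5937117261131518 [0.50805222 0.23246278 0.13216974]
(array([  1.8,   1.5, 118.2]), array([-0.1,  0.1, -0.7]))
```

View pics/t3.png

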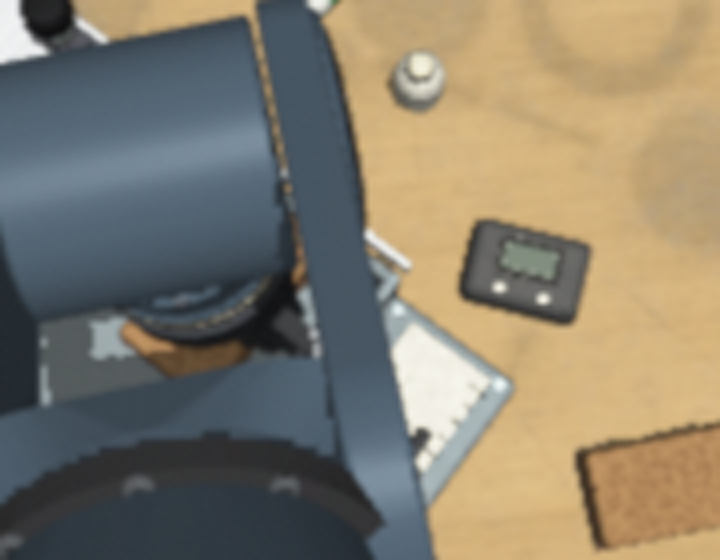

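Block A is held (seen at crop (200,350)) and the gauge is unmoved. Lowering now.

Emit:
servo_tool --pt "2 1.5 40 0 0 -0.7" --pt "2 1.5 80 0 0 -0.7" --pt "2 1.5 105 0 0 -0.7" --pt "2 1.5 117 0 0 -0.7" --pt "2 1.5 117 0 0 -0.7" --pt "2 1.5 117 0 0 -0.7"

```text
t: 17.6
tcp_pos: [0.512, 0.2337, 0.0172]
tool_rot: [0.888, 0.459, 0.001, 0.0]
force: [0.2, -1.0, -0.0]
finger_gap: 0.596
```

Emit:
servo_tool --pt "0 0 5 0 0 0" --pt "0 0 5 0 0 0" --pt "0 0 5 0 0 0"

```text
t: 17.98
tcp_pos: [0.5112, 0.2336, 0.0116]
tool_rot: [0.888, 0.459, 0.0, 0.0]
force: [-0.2, 1.0, -1.4]
finger_gap: 0.599
```

Emit:
servo_tool --pt "0 0 0 0 0 0" --pt "0 0 0 0 0 0" --pt "0 0 0 0 0 0" --gripper 62

```text
t: 18.35
tcp_pos: [0.5112, 0.2335, 0.0114]
tool_rot: [0.888, 0.459, 0.0, 0.0]
force: [-0.1, -0.3, -0.2]
finger_gap: 0.723
```

Emit:
servo_tool --pt "0 0 -40 0 0 0" --pt "0 0 -90 0 0 0" --pt "0 0 -130 0 0 0" --pt "0 0 -130 0 0 0"

```text
t: 18.85
tcp_pos: [0.5135, 0.2342, 0.1447]
tool_rot: [0.888, 0.459, 0.004, 0.001]
force: [1.1, -0.8, 0.0]
finger_gap: 0.727
```

Run:
```python
from h import *
s=sense(); print(s["q"].round(3),s["force"].round(1),s["finger_gap"],s["tcp_pos"])
print(delta([.427,.006,.08],np.radians(11),s))
```

```text
[ 0.23   0.56   1.673  0.     0.9   -0.725] [ 1.1 -0.8  0. ] 0.7266735131288506 [0.51346256 0.23415485 0.14469848]
(array([-236.5,   61. ,   63.6]), array([ 0.2, -0.4, 43.7]))
```

Emit:
servo_tool --pt "-236 61 0 0 0 44" --pt "-236 61 0 0 0 44" --pt "-236 61 0 0 0 44" --pt "-236 61 10 0 0 44" --pt "-236 61 60 0 0 44" --pt "-236 61 60 0 0 44" --pt "-236 61 60 0 0 44" --gripper 70

```text
t: 19.73
tcp_pos: [0.4243, 0.0062, 0.0815]
tool_rot: [0.996, 0.094, -0.0, -0.0]
force: [-0.0, -0.9, -0.1]
finger_gap: 0.817
```

Run:
```python
from h import *
s=sense(); print(s["q"].round(3),s["force"].round(1),s["tcp_pos"],delta([.427,.006,.003],np.radians(11),s))
d=snapshot("side"); crop(d,"s3",160,160,360,300,4)
```

```text
[-0.25   0.555  2.056  0.     0.531 -0.438] [-0.  -0.9 -0.1] [0.4243058  0.00615636 0.08152193] (array([ 2.7,  0.7, 78.5]), array([-0. ,  0. , -0.3]))
```

View pics/s3.png

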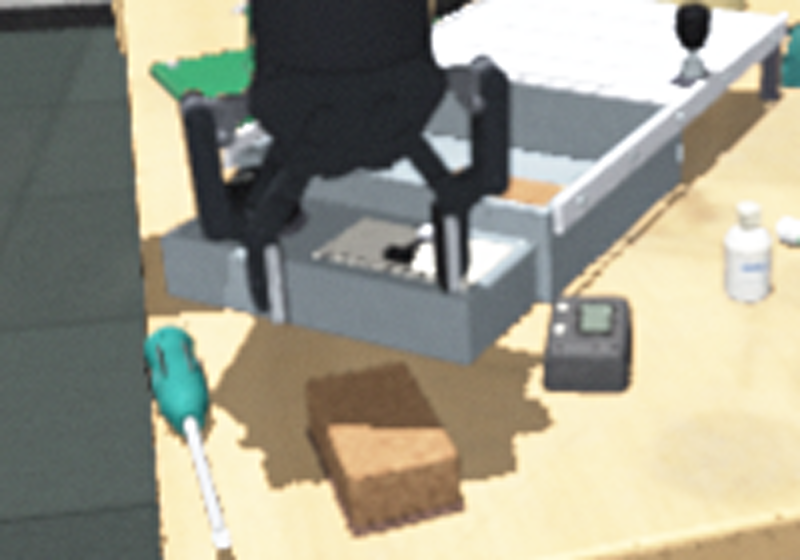

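Jaws straddle block B (crop (385,440)). Block A shows inside the box at (530,190) and the gauge hasn't moved.

Emit:
servo_tool --pt "3 1 35 0 0 0" --pt "3 1 66 0 0 0" --pt "3 1 66 0 0 0" --pt "3 1 66 0 0 0"

```text
t: 20.27
tcp_pos: [0.4285, 0.0056, 0.0168]
tool_rot: [0.996, 0.094, 0.001, 0.0]
force: [-0.4, 0.4, -0.3]
finger_gap: 0.816
```

Emit:
servo_tool --pt "0 0 13 0 0 0" --pt "0 0 13 0 0 0"

```text
t: 20.52
tcp_pos: [0.4277, 0.0053, 0.0023]
tool_rot: [0.996, 0.093, 0.0, 0.0]
force: [0.4, 0.6, -0.4]
finger_gap: 0.821
```

Emit:
servo_tool --pt "0 0 0 0 0 0" --pt "0 0 0 0 0 0" --pt "0 0 0 0 0 0" --pt "0 0 0 0 0 0" --pt "0 0 0 0 0 0" --gripper 40 --newtons 60

```text
t: 21.15
tcp_pos: [0.4276, 0.0052, 0.0028]
tool_rot: [0.996, 0.093, 0.0, 0.0]
force: [0.4, 1.0, 6.0]
finger_gap: 0.598
```

Emit:
servo_tool --pt "0 0 -50 0 0 0" --pt "0 0 -100 0 0 0" --pt "0 0 -140 0 0 0" --pt "0 0 -140 0 0 0"

```text
t: 21.65
tcp_pos: [0.4293, 0.0049, 0.1448]
tool_rot: [0.996, 0.093, 0.003, 0.001]
force: [-0.7, -0.5, -1.0]
finger_gap: 0.601
```

Run:
```python
from h import *
p=np.load("box.npy"); B=boxpose(p); s=sense(); print(s["q"].round(3),s["force"].round(1),s["tcp_pos"])
print(delta(B([-.005,.053,.14])[0],p[2]+np.pi/2,s))
```

```text
[-0.25   0.42   2.001  0.     0.714 -0.437] [-0.7 -0.5 -1. ] [0.42930238 0.00489629 0.14479919]
(array([  78.9, -304.1,    4.4]), array([ 0. , -0.4, 46.1]))
```

Emit:
servo_tool --pt "79 -304 0 0 0 46" --pt "79 -304 0 0 0 46" --pt "79 -304 0 0 0 46" --pt "79 -304 0 0 0 46" --pt "79 -304 0 0 0 46" --pt "79 -304 0 0 0 46" --pt "79 -304 0 0 0 46" --pt "79 -304 0 0 0 46"

```text
t: 22.65
tcp_pos: [0.4475, 0.3178, 0.1408]
tool_rot: [0.953, -0.303, -0.001, 0.001]
force: [0.6, -0.6, -0.3]
finger_gap: 0.596
```

Run:
```python
from h import *
p=np.load("box.npy"); B=boxpose(p); s=sense(); print(s["q"].round(3),s["force"].round(1),s["finger_gap"],s["tcp_pos"])
print(delta(B([-.005,.053,.012])[0],p[2]+np.pi/2,s))
```

```text
[ 4.140e-01  5.530e-01  1.707e+00 -1.000e-03  8.860e-01  1.030e+00] [ 0.6 -0.6 -0.3] 0.5963028772809098 [0.447527   0.31776806 0.14080414]
(array([  2.3,  -2.7, 128.8]), array([0.2, 0.1, 0.2]))
```

Emit:
servo_tool --pt "2 -3 45 0 0 0" --pt "2 -3 90 0 0 0" --pt "2 -3 118 0 0 0" --pt "2 -3 127 0 0 0" --pt "2 -3 130 0 0 0" --pt "2 -3 130 0 0 0"

```text
t: 23.4
tcp_pos: [0.453, 0.3198, 0.0132]
tool_rot: [0.953, -0.304, 0.001, -0.0]
force: [-0.5, 0.2, -0.2]
finger_gap: 0.6
```

Emit:
servo_tool --pt "0 0 1.5 0 0 0" --pt "0 0 1.5 0 0 0"

```text
t: 23.65
tcp_pos: [0.4531, 0.3203, 0.012]
tool_rot: [0.953, -0.303, 0.001, -0.001]
force: [1.2, -0.4, 3.6]
finger_gap: 0.599
```

Emit:
servo_tool --pt "0 0 0 0 0 0" --pt "0 0 0 0 0 0" --pt "0 0 0 0 0 0" --gripper 60

```text
t: 24.02
tcp_pos: [0.4564, 0.3201, 0.0122]
tool_rot: [0.953, -0.303, 0.004, -0.002]
force: [6.2, -5.1, 2.9]
finger_gap: 0.706
```

Emit:
servo_tool --pt "0 0 -40 0 0 0" --pt "0 0 -90 0 0 0" --pt "0 0 -130 0 0 0" --pt "0 0 -130 0 0 0"

```text
t: 24.52
tcp_pos: [0.4544, 0.3211, 0.1444]
tool_rot: [0.953, -0.303, 0.003, -0.003]
force: [-0.4, -0.9, -0.2]
finger_gap: 0.708
```

Run:
```python
from h import *
s=sense(); print(s["q"].round(3),s["force"].round(1),s["finger_gap"],s["tcp_pos"])
print(delta([.508,.034,.09],np.radians(-12.5),s))
```

```text
[ 0.414  0.552  1.694 -0.     0.887  1.031] [-0.4 -0.9 -0.2] 0.7079962156145537 [0.45435768 0.32109952 0.14435513]
(array([209.5, 203.7,  53.8]), array([ -0.4,  -0.3, -22.8]))
```

Emit:
servo_tool --pt "210 204 0 0 0 -23" --pt "210 204 0 0 0 -23" --pt "210 204 0 0 0 -23" --pt "210 204 0 0 0 -23" --pt "210 204 30 0 0 -23" --pt "210 204 30 0 0 -23" --pt "210 204 30 0 0 -23" --gripper 74

```text
t: 25.4
tcp_pos: [0.5045, 0.0323, 0.1098]
tool_rot: [0.994, -0.108, -0.002, -0.0]
force: [0.6, 0.9, 1.1]
finger_gap: 0.868
```

Run:
```python
from h import *
s=sense(); print(s["q"].round(3),s["force"].round(1),s["tcp_pos"],delta([.508,.034,.003],np.radians(-12.5),s))
d=snapshot("side"); a=cv2.cvtColor(d["color"],cv2.COLOR_RGB2BGR)[130:290,200:420]
e=snapshot("top"); b=cv2.cvtColor(e["color"],cv2.COLOR_RGB2BGR)[140:300,180:400]
cv2.imwrite("pics/st4.png",cv2.resize(np.vstack([a,b]),None,fx=1.8,fy=1.8,interpolation=cv2.INTER_CUBIC))
```

```text
[-0.158  0.561  1.837  0.     0.747  0.058] [0.6 0.9 1.1] [0.50452343 0.03229607 0.10983981] (array([  3.4,  -2.4, 106.8]), array([-0. ,  0.2,  0.1]))
```

View pics/st4.png

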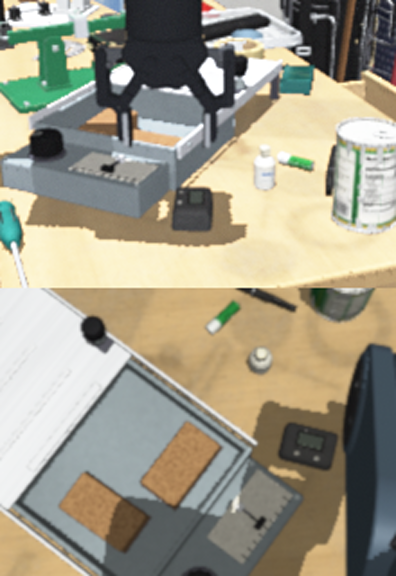

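The gauge has been knocked: in the top view it is now near pixel (351,226), against (376,241) before. Both blocks lie well inside the box. I'll remeasure the gauge.

Run:
```python
from h import *
d=snapshot("top"); hsv=cv2.cvtColor(d["color"],cv2.COLOR_RGB2HSV)
m=np.zeros((400,640),np.uint8); m[205:250,328:371]=((hsv[...,1]<75)&(hsv[...,2]<120))[205:250,328:371]
m=cv2.morphologyEx(m,cv2.MORPH_CLOSE,np.ones((5,5)))
k,l,st,ce=cv2.connectedComponentsWithStats(m); i=l[226,351]; print(st[1:],i)
vv,uu=np.nonzero(l==i); w=p2w(d,np.c_[uu,vv],.022)[:,:2]
print(cv2.minAreaRect((w*1000).astype(np.float32)),w.mean(0).round(4))
crop(d,"g5",320,195,385,260,9)
```

```text
[[335 215  36  26 659]
 [328 240  13  10  44]] 1
((534.1089477539062, 81.18592834472656), (72.6883544921875, 46.805240631103516), 80.23417663574219) [0.5351 0.0832]
```

View pics/g5.png

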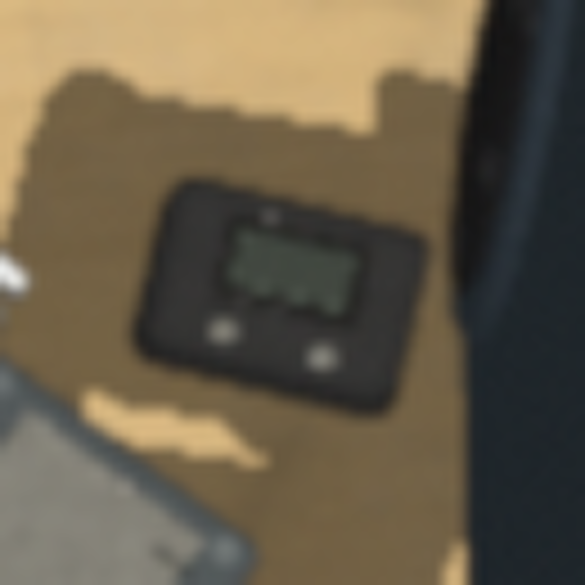

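The gauge is at (0.535, 0.083) with its long axis at 77°. The console is close, so I'll use a 58 mm opening, which leaves 8 mm clearance.

Run:
```python
from h import *
s=sense(); print(s["tcp_pos"],delta([.535,.083,.10],np.radians(-13.2),s))
```

```text
[0.50519632 0.03349747 0.11093448] (array([ 18.7, -54.7,  10.9]), array([-0.,  0.,  1.]))
```

Emit:
servo_tool --pt "19 -55 5 0 0 1" --pt "19 -55 10 0 0 1" --pt "19 -55 10 0 0 1" --pt "19 -55 10 0 0 1" --gripper 58

```text
t: 26.05
tcp_pos: [0.535, 0.0817, 0.1009]
tool_rot: [0.993, -0.116, -0.0, 0.0]
force: [0.1, 0.2, 0.6]
finger_gap: 0.681
```

Emit:
servo_tool --pt "0 0 40 0 0 0" --pt "0 0 65 0 0 0" --pt "0 0 65 0 0 0" --pt "0 0 65 0 0 0"

```text
t: 26.55
tcp_pos: [0.5363, 0.0813, 0.0366]
tool_rot: [0.993, -0.116, 0.001, -0.0]
force: [0.1, 0.7, -0.4]
finger_gap: 0.68
```

Run:
```python
from h import *
s=sense(); print(s["tcp_pos"],s["force"].round(1),delta([.535,.083,.005],np.radians(-13.2),s))
d=snapshot("side"); crop(d,"s6",240,180,370,280,6)
```

```text
[0.53634453 0.08127221 0.03661352] [ 0.1  0.7 -0.4] (array([-1.7, -1.4, 31.6]), array([-0. , -0.1, -0.2]))
```

View pics/s6.png

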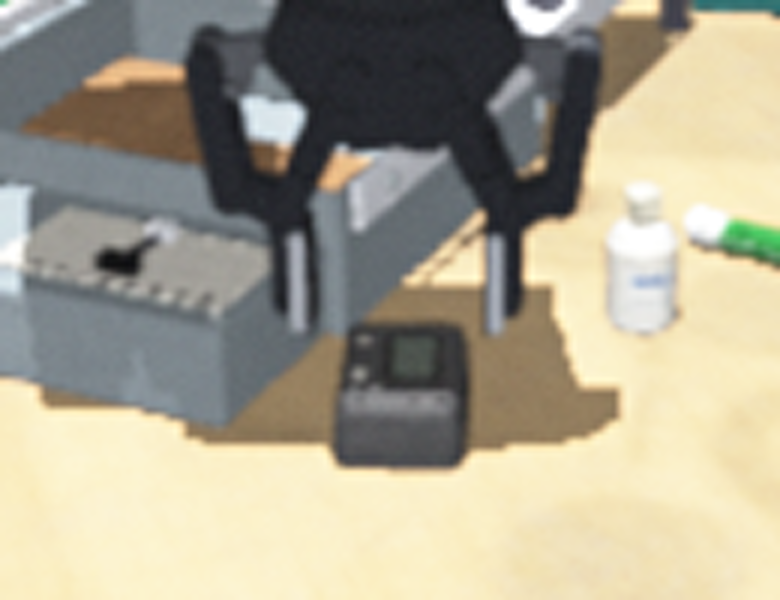

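The fingers (crop x 300 and 495) are centred on the gauge (about 405) and clear of the console. Descend and grip.

Emit:
servo_tool --pt "0 -1 15 0 0 0" --pt "0 -1 31 0 0 0" --pt "0 -1 31 0 0 0"

```text
t: 26.98
tcp_pos: [0.5349, 0.0828, 0.0032]
tool_rot: [0.993, -0.116, -0.002, 0.0]
force: [-0.6, -0.0, -0.4]
finger_gap: 0.682
```

Emit:
servo_tool --pt "0 0 0 0 0 0" --pt "0 0 0 0 0 0" --pt "0 0 0 0 0 0" --pt "0 0 0 0 0 0" --pt "0 0 0 0 0 0" --gripper 32 --newtons 60

```text
t: 27.6
tcp_pos: [0.5361, 0.0827, 0.0049]
tool_rot: [0.993, -0.116, -0.0, -0.0]
force: [-0.3, 0.8, -0.7]
finger_gap: 0.49
```

Emit:
servo_tool --pt "0 0 -50 0 0 0" --pt "0 0 -100 0 0 0" --pt "0 0 -140 0 0 0" --pt "0 0 -140 0 0 0"

```text
t: 28.1
tcp_pos: [0.5384, 0.0827, 0.148]
tool_rot: [0.993, -0.116, 0.004, -0.0]
force: [0.6, -0.3, -2.3]
finger_gap: 0.491
```

Run:
```python
from h import *
p=np.load("box.npy"); B=boxpose(p); s=sense(); print(s["q"].round(3),s["force"].round(1),s["tcp_pos"])
print(delta(B([.033,-.045,.145])[0],p[2],s))
```

```text
[-0.053  0.534  1.72  -0.     0.88   0.18 ] [ 0.6 -0.3 -2.3] [0.53844106 0.08267364 0.14795944]
(array([ -34.8, -207.4,    3. ]), array([  0.2,  -0.4, -67.9]))
```

Emit:
servo_tool --pt "-35 -207 0 0 0 -68" --pt "-35 -207 0 0 0 -68" --pt "-35 -207 0 0 0 -68" --pt "-35 -207 0 0 0 -68" --pt "-35 -207 0 0 0 -68" --pt "-35 -207 0 0 0 -68" --pt "-35 -207 0 0 0 -68" --pt "-35 -207 0 0 0 -68" --pt "-35 -207 0 0 0 -68"

```text
t: 29.22
tcp_pos: [0.5492, 0.2919, 0.1437]
tool_rot: [0.889, 0.459, -0.001, -0.0]
force: [-0.0, 0.3, -1.6]
finger_gap: 0.492
```

Run:
```python
from h import *
p=np.load("box.npy"); B=boxpose(p); s=sense(); print(s["q"].round(3),s["force"].round(1),s["finger_gap"],s["tcp_pos"])
print(delta(B([.033,-.045,.013])[0],p[2],s))
```

```text
[ 0.309  0.63   1.517 -0.     0.997 -0.644] [-0.   0.3 -1.6] 0.4919649995828406 [0.54917917 0.29191889 0.1436682 ]
(array([  2.5,   2.5, 130.7]), array([-0.1,  0.1,  0.1]))
```

Emit:
servo_tool --pt "2 2 45 0 0 0" --pt "2 2 90 0 0 0" --pt "2 2 118 0 0 0" --pt "2 2 128 0 0 0" --pt "2 2 132 0 0 0" --pt "2 2 132 0 0 0"

```text
t: 29.98
tcp_pos: [0.5516, 0.2919, 0.0193]
tool_rot: [0.888, 0.46, -0.0, 0.0]
force: [-14.4, -9.6, 36.7]
finger_gap: 0.492
```

Contact at z=0.019, pushing back along −x: probably the gripper's knuckle on the cover's front edge. I'll back up and move a little toward −x.

Emit:
servo_tool --pt "-2 0 -8 0 0 0" --pt "-3 0 -8 0 0 0" --pt "-3 0 -8 0 0 0"

```text
t: 30.35
tcp_pos: [0.5507, 0.2901, 0.0201]
tool_rot: [0.888, 0.459, -0.0, -0.0]
force: [0.2, -0.2, -0.5]
finger_gap: 0.485
```

Emit:
servo_tool --pt "0 0 -3 0 0 0" --pt "0 0 -3 0 0 0"

```text
t: 30.6
tcp_pos: [0.5509, 0.2903, 0.0233]
tool_rot: [0.888, 0.459, -0.0, -0.0]
force: [-0.8, -0.3, -0.9]
finger_gap: 0.492
```

Emit:
servo_tool --pt "0 0 0 0 0 0" --pt "0 0 0 0 0 0" --pt "0 0 0 0 0 0" --gripper 54

```text
t: 30.98
tcp_pos: [0.551, 0.2903, 0.0239]
tool_rot: [0.888, 0.459, 0.0, 0.0]
force: [0.5, -0.6, -0.6]
finger_gap: 0.634
```

Emit:
servo_tool --pt "0 0 -40 0 0 0" --pt "0 0 -90 0 0 0" --pt "0 0 -130 0 0 0" --pt "0 0 -130 0 0 0"

```text
t: 31.48
tcp_pos: [0.5534, 0.2911, 0.1579]
tool_rot: [0.888, 0.459, 0.004, 0.001]
force: [0.4, -0.3, -0.2]
finger_gap: 0.629
```

Emit:
servo_tool --pt "60 190 -20 0 0 0" --pt "60 190 -20 0 0 0" --pt "60 190 -20 0 0 0" --pt "60 190 -20 0 0 0" --pt "60 190 -20 0 0 0"

```text
t: 32.1
tcp_pos: [0.7399, 0.2287, 0.1717]
tool_rot: [0.889, 0.459, -0.002, -0.001]
force: [-0.6, 0.9, -0.3]
finger_gap: 0.631
```

Run:
```python
from h import *
s=sense(); print(s["q"].round(3),s["tcp_pos"],s["force"].round(1))
d=snapshot("top"); a=cv2.cvtColor(d["color"],cv2.COLOR_RGB2BGR)[170:330,180:380]
e=snapshot("side"); b=cv2.cvtColor(e["color"],cv2.COLOR_RGB2BGR)[140:260,190:390]
cv2.imwrite("pics/st7.png",cv2.resize(np.vstack([a,b]),None,fx=2.1,fy=2.1,interpolation=cv2.INTER_CUBIC))
```

```text
[ 0.156  0.799  1.046  0.     1.3   -0.797] [0.73991305 0.22865645 0.17169985] [-0.6  0.9 -0.3]
```

View pics/st7.png

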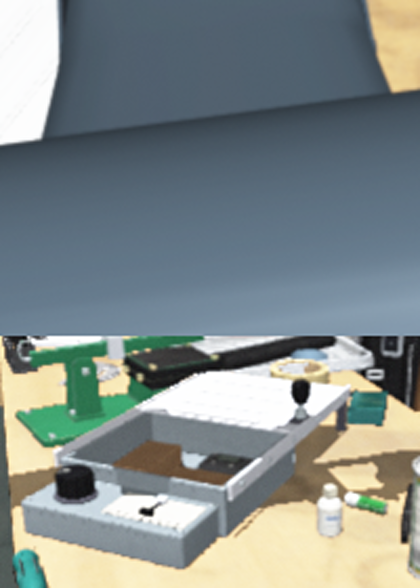

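The side view shows the gauge (dark, crop (222,462)) and the cork in the box, with the plunger at (300,392). The arm covers the top view. I'll check numerically that the gauge lies flat.

Run:
```python
from h import *
p=np.load("box.npy"); B=boxpose(p); d=snapshot("side")
hsv=cv2.cvtColor(d["color"],cv2.COLOR_RGB2HSV)
m=np.zeros((400,640),np.uint8); m[186:218,270:325]=(hsv[...,2]<75)[186:218,270:325]
k,l,st,ce=cv2.connectedComponentsWithStats(m)
for i in range(1,k):
    if st[i,4]>15: print(st[i],ce[i].round(1))
c=[[.030+a*.023,-.045+b*.033,z] for z in(.006,.033) for a in(-1,1) for b in(-1,1)]
print(w2p(d,B(c)).round(0).tolist())
print("front wall rim", w2p(d,B([[-.09,-.1,.058],[-.09,0,.058]])).round(0).tolist())
s=sense(); q=B([.12,-.103,0])[0]
print(q,delta([.652,.3295,.16],p[2]-np.pi/2,s))
```

```text
[285 197  25   9 130] [296.5 200.8]
[[306.0, 214.0], [283.0, 210.0], [314.0, 208.0], [291.0, 204.0], [306.0, 205.0], [282.0, 200.0], [314.0, 198.0], [291.0, 194.0]]
front wall rim [[295.0, 212.0], [257.0, 204.0]]
[0.65010807 0.32970359 0.        ] (array([  31.2, -127.7,   13. ]), array([ -0.2,  -0. , -89.8]))
```

The gauge lies flat where expected: seen at columns 285–310 and rows 197–206, expected 282–314 and 194–205. Now to the plunger.

Emit:
servo_tool --pt "31 -128 0 0 0 90" --pt "31 -128 0 0 0 90" --pt "31 -128 0 0 0 90" --pt "31 -128 0 0 0 90" --pt "31 -128 0 0 0 90" --pt "31 -128 0 0 0 90" --pt "31 -128 10 0 0 90" --pt "31 -128 10 0 0 90" --pt "31 -128 10 0 0 90" --pt "31 -128 10 0 0 90" --gripper 56

```text
t: 33.5
tcp_pos: [0.6524, 0.3294, 0.164]
tool_rot: [0.953, -0.302, -0.0, 0.0]
force: [-0.3, 0.5, -0.0]
finger_gap: 0.658
```

Run:
```python
from h import *
p=np.load("box.npy"); s=sense(); print(s["q"].round(3),s["tcp_pos"],delta([.651,.3298,.089],p[2]-np.pi/2,s))
```

```text
[0.315 0.743 1.194 0.    1.206 0.929] [0.65235716 0.32943731 0.16397295] (array([-1.3,  0.4, 75. ]), array([0. , 0. , 0.3]))
```

Emit:
servo_tool --pt "-1 0 40 0 0 0" --pt "-1 0 72 0 0 0" --pt "-1 0 72 0 0 0" --pt "-1 0 72 0 0 0"

```text
t: 34.0
tcp_pos: [0.6537, 0.3298, 0.0932]
tool_rot: [0.953, -0.303, 0.001, -0.001]
force: [-1.1, 0.0, 0.8]
finger_gap: 0.651
```

Emit:
servo_tool --pt "0 0 0 0 0 0" --pt "0 0 0 0 0 0" --pt "0 0 0 0 0 0" --pt "0 0 0 0 0 0" --pt "0 0 0 0 0 0" --pt "0 0 0 0 0 0" --pt "0 0 0 0 0 0" --gripper 10 --newtons 60

```text
t: 34.88
tcp_pos: [0.6512, 0.3319, 0.0945]
tool_rot: [0.953, -0.304, -0.002, -0.002]
force: [-6.5, 5.8, 7.7]
finger_gap: 0.278
```

Emit:
servo_tool --pt "0 10 -1 0 0 0" --pt "0 25 -1 0 0 0" --pt "0 40 -1 0 0 0" --pt "0 55 -1 0 0 0" --pt "0 55 -1 0 0 0"

```text
t: 35.5
tcp_pos: [0.619, 0.2867, 0.0947]
tool_rot: [0.953, -0.304, -0.002, -0.001]
force: [-5.0, 5.2, 3.5]
finger_gap: 0.276
```

Emit:
servo_tool --pt "0 15 0 0 0 0" --pt "0 35 0 0 0 0" --pt "0 55 0 0 0 0" --pt "0 75 0 0 0 0" --pt "0 95 0 0 0 0" --pt "0 110 0 0 0 0" --pt "0 118 0 0 0 0" --pt "0 121 0 0 0 0" --pt "0 121 0 0 0 0" --pt "0 121 0 0 0 0"

```text
t: 36.75
tcp_pos: [0.5496, 0.1892, 0.0925]
tool_rot: [0.952, -0.305, -0.002, -0.002]
force: [-0.8, 10.3, -6.3]
finger_gap: 0.273
```

Shut against the stop, after 175 mm of travel. I'll lower the knob and let go.

Emit:
servo_tool --pt "0 0 4 0 0 0" --pt "0 0 8 0 0 0" --pt "0 0 8 0 0 0"

```text
t: 37.12
tcp_pos: [0.5497, 0.1892, 0.0868]
tool_rot: [0.953, -0.304, -0.002, -0.002]
force: [-4.9, 10.5, 7.8]
finger_gap: 0.278
```

Emit:
servo_tool --pt "0 0 0 0 0 0" --pt "0 0 0 0 0 0" --pt "0 0 0 0 0 0" --pt "0 0 0 0 0 0" --gripper 56

```text
t: 37.62
tcp_pos: [0.5518, 0.1853, 0.0849]
tool_rot: [0.953, -0.304, 0.0, -0.0]
force: [-0.4, -0.1, 0.5]
finger_gap: 0.655
```

Emit:
servo_tool --pt "0 0 -60 0 0 0" --pt "0 0 -110 0 0 0" --pt "0 0 -110 0 0 0"

```text
t: 38.0
tcp_pos: [0.5547, 0.1859, 0.1992]
tool_rot: [0.953, -0.304, 0.005, -0.002]
force: [-0.1, -0.4, -0.2]
finger_gap: 0.656
```

Emit:
servo_tool --pt "60 -150 -40 0 0 0" --pt "60 -150 -40 0 0 0" --pt "60 -150 -40 0 0 0" --pt "60 -150 -40 0 0 0" --pt "60 -150 -40 0 0 0"

```text
t: 38.62
tcp_pos: [0.6856, 0.2726, 0.2326]
tool_rot: [0.953, -0.303, -0.002, 0.001]
force: [0.1, -0.5, 0.9]
finger_gap: 0.656
```

Emit:
servo_tool --pt "250 0 0 0 0 0" --pt "250 0 0 0 0 0" --pt "250 0 0 0 0 0" --pt "250 0 0 0 0 0" --pt "250 0 0 0 0 0" --pt "250 0 0 0 0 0"

```text
t: 39.38
tcp_pos: [0.8897, 0.1281, 0.2327]
tool_rot: [0.953, -0.304, -0.002, 0.0]
force: [-1.0, 1.0, 0.3]
finger_gap: 0.655
```

Run:
```python
from h import *
p=np.load("box.npy"); B=boxpose(p)
def knob(im):
    h=cv2.cvtColor(im,cv2.COLOR_BGR2GRAY); m=np.zeros(h.shape,np.uint8); m[175:212,290:318]=(h<60)[175:212,290:318]
    k,l,st,ce=cv2.connectedComponentsWithStats(m); i=1+np.argmax(st[1:,4]); return st[i],ce[i].round(2)
e=snapshot("side"); im=cv2.cvtColor(e["color"],cv2.COLOR_RGB2BGR)
print("before",knob(cv2.imread("pics/side0.png")),"now",knob(im))
print("9mm up shifts rows",w2p(e,B([[-.055,-.103,.106],[-.055,-.103,.115],[-.045,-.103,.106]])))
d=snapshot("top"); t=cv2.cvtColor(d["color"],cv2.COLOR_RGB2BGR)
g=d["color"]; g=cv2.cvtColor(g,cv2.COLOR_RGB2GRAY).astype(np.float32)
xs=np.arange(-.158,-.115,.002); ys=np.arange(-.055,-.030,.0005)
X,Y=np.meshgrid(xs,ys,indexing='ij')
uv=w2p(d,B(np.c_[X.ravel(),Y.ravel(),np.full(X.size,.045)])).astype(np.float32).reshape(X.shape+(2,))
I=cv2.remap(g,uv[...,0],uv[...,1],cv2.INTER_CUBIC)
for i in range(len(xs)):
    w=np.clip(np.median(I[i])-25-I[i],0,None)
    if w.max()>15: print(round(xs[i]*1e3),round((w*ys).sum()/w.sum()*1e3,2),end=' | ')
a=np.vstack([im[140:260,200:400],t[150:330,190:390]])
cv2.imwrite("pics/fin.png",cv2.resize(a,None,fx=1.95,fy=1.95,interpolation=cv2.INTER_CUBIC))
```

```text
before (array([299, 186,   9,  13, 100], dtype=int32), array([303.02, 191.5 ])) now (array([298, 185,  11,  14, 124], dtype=int32), array([302.97, 191.24]))
9mm up shifts rows [[303.11666742 186.47404135]
 [303.03998429 182.70429473]
 [305.08609411 185.03859495]]
-158 -43.6 | -156 -43.24 | -150 -43.55 | -148 -43.24 | -146 -43.43 | -144 -43.72 | -142 -43.82 | -140 -44.06 | -138 -44.35 | -136 -44.47 | -134 -44.51 | -132 -44.37 | -130 -44.54 |
```

View pics/fin.png

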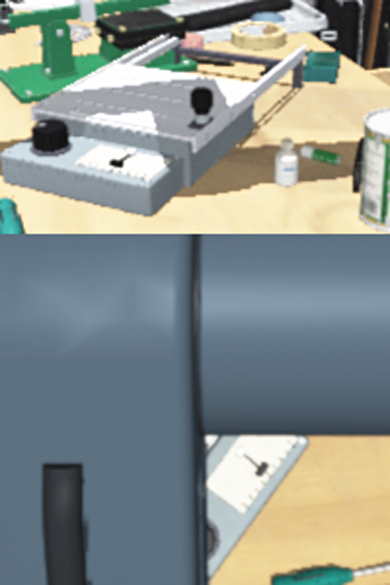

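The final picture shows the cover shut, the knob back at its starting pixel position (centroid within 0.3 px, under 1 mm), and the needle and mark in line to about 1 mm. Nothing is in contact with the arm, so I'll hand in.

```bash
python3 -c "
from station import *
print(sense()['force'].round(1)); print(sign_off())"
```

```text
[0.2 0.  0.1]
the job is handed in; nothing more can be done
None
```

The job is handed in: both sanding blocks and the angle gauge are in the dry box, with the cover shut and the plunger down. It took about 39 s of robot time; no verdict was reported.

What the last checks showed:
- **Vent:** the pointer and mark were within about 1 mm of each other, measured from the top picture.
- **Cover and plunger:** the cover travelled 175 mm back to its stop. The knob's image is within 0.3 px of where it started, under 1 mm, so the pin has dropped home.
- **Things in the box:** both blocks were seen inside in the top view. The gauge was checked only in the side view before closing. It lay flat where expected, about 3 px from the predicted outline.
- **Robot:** clear of everything, with no force on the tool.

Three things did not go to plan:
- **Gauge knocked:** it was shifted about 5 cm before I reached it, so I measured it again and picked it from the new place.
- **Contact while lowering the gauge:** the wrist force reached about 37 N upward (about 41 N in total), against the 40 N limit on pressing. I think the gripper touched the cover's front edge, but I did not confirm that. I backed off and let the gauge drop about 1 cm.
- **Contact while releasing the second block:** about 8 N, probably a finger on the box wall.

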